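Switch off the sanding spindle and brush out the clamped cup

ROBOT

A 7-joint arm with a two-finger parallel gripper is mounted at the origin on the work surface. World frame = base frame: x ahead of the robot, y to its left, z up, the work surface at z = 0. Lengths are in mm, angles in rad, forces in N, time in s.
With the tool pointing down it reaches from about 400 to 900 mm from the base axis. Payload 5.5 kg.
Tool frame: the origin (TCP) lies midway between the tips of the shut fingers; the grasp point (between the pads) lies 19 mm behind it (tcp_to_grasp is the distance from the TCP to the grasp point, in mm); z points along the fingers, y is the line along which they close (so a half turn about z gives the same grasp; the last joint's range is limited). The gripper opens to 85 mm and grips with 20 to 120 N. Pads are 22 mm wide; open, the fingers measure 114 mm over their backs; the gripper's body (76 mm by 85 mm) begins 54 mm behind the grasp point. The pads swing forward as they close: fully open they stand 13 mm farther back than shut.
Start: joints at [1.601, 0.501, -0.427, 1.55, 0.221, 1.138, -0.21], TCP at [149.991, -632.457, 231.31] pointing down, gripper open.
Joint ranges: [-2.88, 2.88], [-0.31, 2.03], [-1.54, 1.56], [0.2, 2.42], [-1.41, 4.55], [0.19, 2.02], [-2.57, 2.57]. Speed limits (rad/s): [2.57, 2.57, 3.14, 3.14, 3.14, 3.14, 3.14].

INTERFACE

Orientations are given as a rotation vector (axis times angle).
In Python, from cell import sense, get_image, camera_params, job_done, tcp_to_grasp gives the robot as it stands.
- The arm moves only by the shell command python3 -m pendant 'ROWS'. ROWS is JSON, a list of rows, each a list of 7 numbers: the closure, from -1 (fully open) to 1 (shut), then the shift along the tool's x, y, z in units of 40 mm (1.0 is 40 mm), then the turn, a rotation vector about the tool's x, y, z in units of 0.12 rad (1.0 is 0.12 rad). In form: [[claw, tx, ty, tz, rx, ry, rz], ...]. A call has 1 to 10 rows; each row shifts and turns the commanded pose from where the row before left it, along the tool's axes as they then stand; what a row does not reach is not made up. A row lasts 1/12 s, in which the tool goes at most 41.7 mm and 7.16 degrees, less where a joint would pass 70% of its speed; a pose out of reach is approached as far as the arm can. A call with a number of a shift or a turn outside -1 to 1 is refused whole. A call with a gripper value outside its range is refused whole. The fingers move at their own pace and stop on an object; the grip force is fixed at half the most. Time passes only in rows, so rows that do not move let the fingers close. It gives the time, the measured TCP pose, the force, the opening and the grip force at its end, in the units of the state.
- sense(): the state, without advancing time (a new reading comes with each control period).
- get_image(name): name is "side" or "top" or "wrist"; returns (picture, depth): 420x560x3 uint8, blue, green, red; 420x560 float32, mm along the optical axis (not along the pixel's ray), 0 where there is no reading.
- camera_params(name): a dict with "fovy" (degrees; the focal length in pixels is half the picture's height over the tangent of half this angle, whatever the lens; pixels are square), "cx", "cy" (the principal point, pixels), "distortion" ([k1, k2, p1, p2, k3] as OpenCV has them; the pictures are not rectified), "origin" and "attitude" of the camera in the world. Camera axes: x right, y down, z forward; pixel columns grow to the right and rows downward; lengths in mm; the calibration is good to about 2 mm. A picture is of the moment at which its call begins: read the wrist's pose just before it. camera_params takes no time and is no camera call; for the wrist camera it gives the pose at the moment of the call.
- job_done(): hands the job in; it is judged then, once.
The state is a dict: "t": time; "joint_positions": joint angles; "dq": joint speeds; "tau": joint torques, N m; "tcp_pos": TCP position; "orientation": TCP orientation; "force": force on the tool from outside, world axes, zero at the start; "moment": the same for the moment, N m; "opening": finger opening in mm; "finger_force": force on a finger pad.
Only numpy, scipy, OpenCV 4.12 (cv2) and the standard library are available. Lean on these libraries where they do the work, as an engineer would, in place of code of your own. Each camera call takes 0.05 s, during which the arm holds its last target. There are 200 camera calls.

TASK

First make the sanding spindle safe by turning the orange speed dial on the sloped console fully anticlockwise to its off stop (the red dot). Then take the long brush from its pot and brush out the wooden cup clamped in the chuck: push the brush head gently down to the bottom of the cup, draw it at least half way up the cup and push it to the bottom again. Finally set the brush, without dropping it, back head down in its pot and let go, leaving the bowl, plates, vase and flask where they stand.

Things in the scene. Friction and masses are not known exactly. Their poses are not given: they have to be found in the camera images.
- speed_dial (a joint): angle of the speed dial, rad: 0 is the off end stop (fully anticlockwise as seen looking onto the dial), it grows clockwise up to 5.2. It stays where it is left.
- dial_grip (a point): point on the dial's axis at gripping height, 33 mm out from the sloped face. Turns with the dial: z points out of the face along the axis (0.60 rad from vertical), x along the orange grip bar to its end with the white line. Bar 66 mm long (x), 18 mm wide (y), its top 13 mm past this point; under it a grey skirt 72 mm across, its top 24 mm behind this point.
- console: green control box 160 x 160 x 60 mm tilted 0.60 rad on a dark steel foot, black sloped face that carries the dial, with a ring of white dots and one larger red dot at off. Fixed to the bench. Origin on the bench under its middle, z up; its sloped face looks up and to its -x; top edge 180 mm above the bench.
- cup_floor (a point): centre of the inner floor of the brown wooden cup, 63 mm above the bench, z up. The cup is a fixed, upright cup clamped by three steel jaws in a green round spindle 156 mm across; inside it is 68 mm across at the narrowest and 92 mm deep, outside 84 mm.
- cup_mouth (a point): centre of the cup's open mouth, level with its rim, 155 mm above the bench
- brush: long brush, 170 mm, standing upright head down in its pot. Origin at the centre of the head's flat bottom end, z along the brush towards the handle. The yellow and white head is a cylinder 49 mm across and 60 mm long, then a steel shaft 14 mm thick, then a blue square handle 24 x 24 mm (sides along x and y) from 106 to 170 mm above the origin. About 90 g.
- brush_grip (a point): middle of the brush's square handle, 140 mm above the brush's origin; axes as the brush
- brush_pot: dark wooden round pot fixed to the bench on a 110 mm foot, 74 mm across outside, 62 mm across inside, rim 70 mm above the bench. Origin on the bench at its centre; its inner floor is 14 mm above the origin. The brush belongs in it, head down.
- bowl: pale wooden bowl 130 mm across, 60 mm high, bystander. Origin at its underside.
- plate_stack: stack of four wooden plates 150 mm across, 48 mm high, bystander. Origin at its underside.
- gourd_vase: wooden gourd shaped vase 84 mm across, 138 mm high, bystander. Origin at its underside.
- blue_flask: blue flask 64 mm across, 190 mm high, bystander. Origin at its underside.
- spindle: green round spindle unit 156 mm across, fixed to the bench, with the chuck (132 mm across, up to 55 mm high), three steel jaws (up to 77 mm high, 63 mm from the axis) and the cup on it. Origin on the bench on the cup's axis, z up.
Mind the look-alikes: they are no part of the job. What is shaped like the spindle but blue or purple is not meant.

How it is judged (in metres and radians):
On the way, in this order (a step that is already met when the one before it is completed fails the run):
1. the dial is turned to its off stop, within 0.07 rad (value of joint speed_dial below 0.07 rad), for 0.2 s.
2. the brush head is down in the cup, its end within 20 mm of the cup's floor (horizontal distance between brush and cup_floor below 0.03 m and z of brush in the frame of cup_floor below 0.02 m), for 0.05 s.
3. the brush is drawn up over the cup's axis until its end is at least 42 mm above the cup's floor (horizontal distance between brush and cup_floor below 0.03 m and z of brush in the frame of cup_floor above 0.042 m), for 0.05 s.
4. the brush head is down in the cup again, its end within 20 mm of the cup's floor (all of step 2), for 0.05 s.
At the end, for the whole second after the job is handed in: The dial is within 0.07 rad of its off stop; the brush stands head down in its pot, at rest and let go, its lower end within 10 mm of the pot's inner floor and within 20 mm of its axis, leaning less than 0.25 rad (value of joint speed_dial below 0.07 rad and horizontal distance between brush and brush_pot below 0.02 m and z of brush in the frame of brush_pot below 0.024 m and angle between brush's own z axis and vertical below 0.25 rad and linear speed of brush below 0.02 m/s and angular speed of brush below 0.2 rad/s); the robot touches nothing.
It fails at once if the brush goes into the cup while the dial is not off (more than 0.07 rad from its stop) (not (value of joint speed_dial below 0.07 rad) and horizontal distance between brush and cup_floor below 0.03 m and z of brush in the frame of cup_floor below 0.09 m).
It fails at once if the brush is rammed against the cup or spindle (more than 40 N) (contact force between brush and spindle above 40 N).
It fails at once if the brush is dropped (falls free of the fingers faster than 0.8 m/s) (contact force between brush and the fingers below 0.2 N and linear speed of brush above 0.8 m/s).
It fails at once if the bowl, the stack of plates, the vase or the flask is moved more than 30 mm or tipped (distance of any of bowl, plate_stack, gourd_vase, blue_flask from where it was at the start of the episode above 0.03 m or angle between any of bowl, plate_stack, gourd_vase, blue_flask's own z axis and vertical above 0.35 rad).
It also fails if it takes over 72 s, if anything falls off the work surface, if the arm or the gripper's body presses on something with over 40 N, if the wrist force passes 120 N, or if a joint passes its speed limit or range.

## Working session

There is one attempt and no reset: what is moved stays moved. The work goes in short steps, Python scripts to look and compute and a shell command to move; the robot and the scene stay as the last step left them, time stands still between calls to the robot, and variables do not carry over. Pictures are saved under pics/ and viewed, at most 10 in all, crops included, and the job is handed in when it is done.

```bash
mkdir -p pics; ls
cat > h.py <<'E'
import numpy as np, cv2
from scipy.spatial.transform import Rotation as R
from cell import sense,get_image,camera_params,job_done,tcp_to_grasp
def K(p,h=420):
    f=h/2/np.tan(np.radians(p["fovy"])/2); return np.array([[f,0,p["cx"]],[0,f,p["cy"]],[0,0,1.]])
def rot(p):
    a=np.array(p["attitude"],float); return a if a.shape==(3,3) else R.from_rotvec(a).as_matrix()
def rays(p,uv):
    n=cv2.undistortPoints(np.array(uv,float).reshape(-1,1,2),K(p),np.array(p["distortion"],float)).reshape(-1,2)
    return np.c_[n,np.ones(len(n))]@rot(p).T
def onz(p,uv,z):
    d=rays(p,uv); o=np.array(p["origin"]); return o+d*((z-o[2])/d[:,2])[:,None]
def pts(p,uv,dep):
    uv=np.array(uv); z=dep[uv[:,1],uv[:,0]]; return np.array(p["origin"])+rays(p,uv)*z[:,None]
def proj(p,X):
    r=rot(p).T; return cv2.projectPoints(np.array(X,float).reshape(-1,1,3),cv2.Rodrigues(r)[0],-r@np.array(p["origin"]),K(p),np.array(p["distortion"],float))[0].reshape(-1,2)
E
python3 - <<'E'
from h import *
import pickle
D={}
for n in("side","top","wrist"):
    p=camera_params(n);i,d=get_image(n);D[n]=(p,i,d);print(n,p,(d>0).mean());cv2.imwrite(f"pics/{n}0.png",i)
pickle.dump(D,open("d0.pkl","wb"));print(tcp_to_grasp,sense())
cv2.imwrite("pics/st.png",cv2.resize(np.vstack([D["side"][1],D["top"][1]]),None,fx=.71,fy=.71))
E
```

```text
pics
side {'fovy': 54.92574908333414, 'cx': 284.9481775379951, 'cy': 207.147625615824, 'distortion': array([0.00576675, 0.        , 0.        , 0.        , 0.        ]), 'origin': array([153.39982461, 764.45599576, 984.43637949]), 'attitude': array([-0.60125278,  2.69213178, -1.07558027])} 0.9961522108843538
top {'fovy': 44.40754611932883, 'cx': 272.1719061729597, 'cy': 208.14163829062713, 'distortion': array([-0.09000412,  0.        ,  0.        ,  0.        ,  0.        ]), 'origin': array([ 427.08450195,   -7.52839436, 1850.87322634]), 'attitude': array([-2.19624987,  2.16677343, -0.08591839])} 0.9961734693877551
wrist {'fovy': 68.2918773493915, 'cx': 280.95639974133087, 'cy': 211.34096565199425, 'distortion': array([-0.03926405,  0.        ,  0.        ,  0.        ,  0.        ]), 'origin': array([ 229.20273534, -614.80816372,  374.03420159]), 'attitude': array([ 2.25819233, -1.78475256, -0.28834655])} 0.9958715986394557
18.700000000000003 {'t': 0.15, 'joint_positions': array([ 1.60120502,  0.50162692, -0.42684752,  1.55121544,  0.22076255,
        1.13832805, -0.21028765]), 'dq': array([-1.73343851e-03, -1.75392055e-03, -3.67452835e-05, -2.95137764e-03,
       -9.16030702e-04,  1.82438330e-03,  1.12354812e-03]), 'tau': array([-6.44744025e-03, -5.70044804e+01, -5.82522422e+00, -2.81284654e+01,
        1.06306936e-02,  7.97889428e-03,  2.04460150e-05]), 'tcp_pos': array([ 149.81423643, -631.93406515,  230.50044843]), 'orientation': array([-3.11880314e+00, -3.64749070e-01,  1.41093691e-04]), 'force': array([-0.26672479, -0.69832096,  0.19642041]), 'moment': array([ 0.01702589, -0.02543441,  0.01176823]), 'finger_force': 0.0, 'opening': 85.04367668609287}
```

View pics/side0.png

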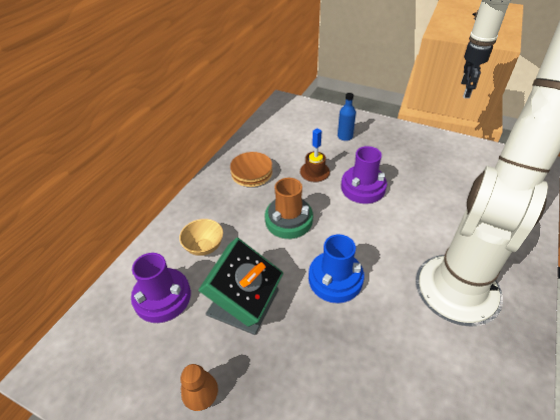

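View pics/top0.png

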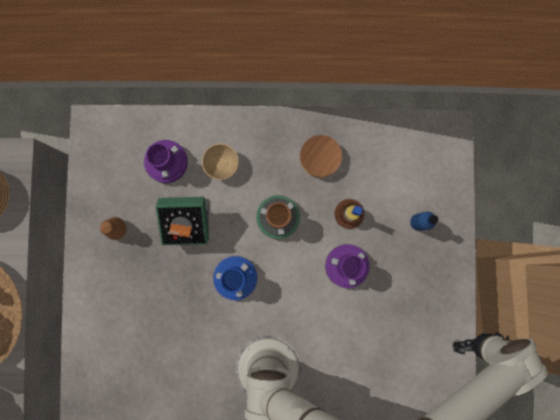

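```bash
cat > m.py <<'E'
from h import *
import pickle
D=pickle.load(open("d0.pkl","rb"))
def mask(n,lo,hi,box):
    p,i,d=D[n]; h=cv2.cvtColor(i,cv2.COLOR_BGR2HSV); m=cv2.inRange(h,lo,hi); k=np.zeros_like(m); x0,y0,x1,y1=box; k[y0:y1,x0:x1]=m[y0:y1,x0:x1]; return k
def tri(a,b):
    (p,u),(q,v)=a,b; o1,o2=np.array(p["origin"]),np.array(q["origin"]); d1,d2=rays(p,[u])[0],rays(q,[v])[0]
    s=np.linalg.lstsq(np.c_[d1,-d2],o2-o1,rcond=None)[0]; A,B=o1+d1*s[0],o2+d2*s[1]; return (A+B)/2,np.linalg.norm(A-B)
def px(m): y,x=np.nonzero(m); return np.c_[x,y]
def cloud(n,m): p,i,d=D[n]; return pts(p,px(m),d)
bx={"side":(200,235,290,330),"top":(155,192,212,250)}
for n in bx:
    o=mask(n,(5,170,120),(18,255,255),bx[n]);c=cloud(n,o);print(n,"orange",len(c),px(o).mean(0),cv2.minAreaRect(px(o).astype(np.float32)),np.median(c,0))
    b=mask(n,(0,0,0),(180,255,45),bx[n]);b=cv2.erode(b,np.ones((2,2)));c=cloud(n,b)
    c=c[(c[:,2]>80)]
    m=np.median(c,0)
    for _ in range(5):
        w=np.linalg.svd(c-m)[2][2] if len(c)<3000 else np.linalg.eigh(np.cov((c-m).T))[1][:,0]
        w*=np.sign(w[2]); r=(c-m)@w; c=c[abs(r-np.median(r))<max(4,1.5*r.std())]; m=c.mean(0)
    print(" face",len(c),m,w,"tilt",np.arccos(w[2]),"az",np.arctan2(w[1],w[0]),"mm",c.min(0),c.max(0))
# brush handle
for n,b in(("side",(305,125,330,150)),("top",(340,200,368,225))):
    for nm,lo,hi in(("blue",(100,150,80),(125,255,255)),("yel",(22,120,100),(34,255,255))):
        k=mask(n,lo,hi,(b[0],b[1],b[2],b[3]+(20 if n=="side" else 0)));u=px(k);c=cloud(n,k);print(n,nm,len(u),u.mean(0),u.min(0),u.max(0),np.median(c,0),c.min(0),c.max(0))
# cup rim: points at height ~155
for n,b in(("top",(250,190,308,245)),("side",(262,170,320,240))):
    p,i,d=D[n]; k=np.zeros(d.shape,np.uint8);k[b[1]:b[3],b[0]:b[2]]=1;c=cloud(n,k);u=px(k)
    t=c[(abs(c[:,2]-155)<7)];(e,r)=cv2.minEnclosingCircle(t[:,:2].astype(np.float32));print(n,"cup rim",len(t),np.median(t[:,2]),e,r,(t.min(0)+t.max(0))/2)
    g=mask(n,(60,80,30),(90,255,200),b);c2=cloud(n,g);(e,r)=cv2.minEnclosingCircle(c2[c2[:,2]<60][:,:2].astype(np.float32));print(" green",e,r)
# pot
for n,b in(("top",(328,193,368,233)),("side",(295,140,335,185))):
    g=mask(n,(0,60,20),(15,255,140),b);c=cloud(n,g);t=c[abs(c[:,2]-70)<6];f=c[c[:,2]<22]
    for q in(t,f):
        if len(q)>3:print(n,"pot",len(q),np.median(q[:,2]),cv2.minEnclosingCircle(q[:,:2].astype(np.float32)))
S,T=D["side"],D["top"]
a=cv2.resize(S[1][115:335,190:335],None,fx=2.7,fy=2.7,interpolation=2);b=cv2.resize(T[1][190:250,150:215],(400,369),interpolation=2)
can=np.zeros((600,800,3),np.uint8);can[:594,:391]=a[:594,:391];can[:369,395:795]=b;cv2.imwrite("pics/crop.png",can)
E
python3 m.py
```

```text
side orange 219 [252.53881279 273.9086758 ] ((252.13096618652344, 274.5602722167969), (8.891234397888184, 30.458179473876953), 43.15238952636719) [478.62862714 296.75912018 170.08110918]
 face 1664 [498.57598571 303.56029659 135.6194098 ] [-0.5649229  -0.02453157  0.82477895] tilt 0.6009851579760189 az -3.0981952910377184 mm [436.47831902 224.66979268  91.75962797] [556.5562663  367.00255725 175.43187673]
top orange 116 [181.46551724 229.90517241] ((179.65383911132812, 230.23077392578125), (19.807729721069336, 8.43299388885498), 11.309932708740234) [486.14164233 285.67313173 166.52954662]
 face 512 [503.13827305 286.64430283 138.38006156] [-0.56004402 -0.03001999  0.82791877] tilt 0.5954097285269532 az -3.088040985145886 mm [444.86683978 221.98018968  94.27963506] [555.72372298 365.01764221 176.36363433]
side blue 137 [316.48175182 137.70072993] [313 129] [320 147] [ 548.96052559 -277.81783482  160.48042403] [ 153.39982461 -298.16464887  122.46976612] [564.68437584 764.45599576 984.43637949]
side yel 95 [315.01052632 157.27368421] [309 152] [322 162] [ 551.98105968 -281.07368271   73
[... 538 characters left out ...]
28.124591827392578) 41.80010223388672 [538.06689141 -28.23755299 155.07369897]
 green (539.7646484375, -27.39413833618164) 73.32655334472656
side cup rim 185 153.7974622414572 (538.6930541992188, -25.73470687866211) 42.60202407836914 [538.38930651 -25.34749435 153.25421727]
 green (535.16552734375, -34.060489654541016) 88.56024932861328
top pot 69 69.41786600682371 ((554.7171630859375, -283.48968505859375), 35.9809684753418)
top pot 333 7.432711238968523 ((557.2361450195312, -284.18438720703125), 54.97342300415039)
side pot 63 68.84266435197821 ((554.7742309570312, -278.055419921875), 37.58290481567383)
side pot 266 8.491195901150945 ((561.5687866210938, -313.83587646484375), 90.37158203125)
```

View pics/crop.png

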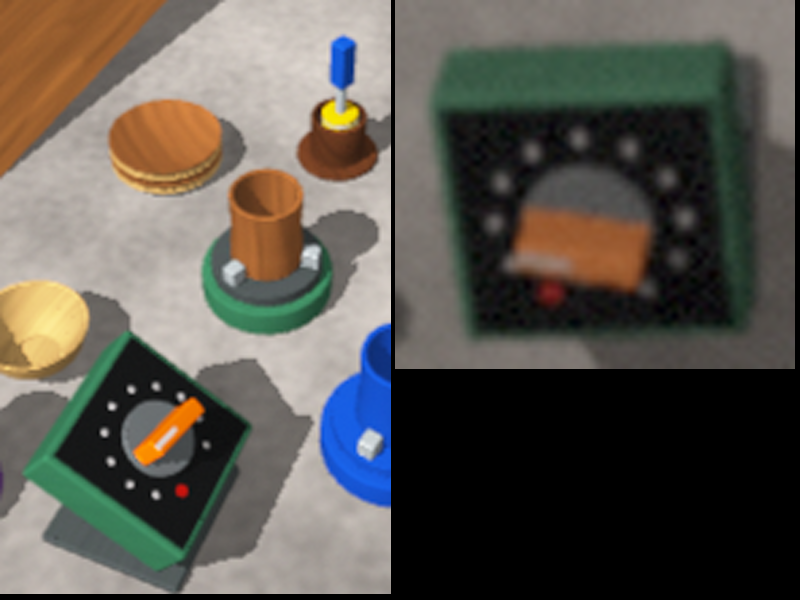

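The spindle-like things in side are green (289,210), blue (337,265), purple (368,175) and purple (160,285). Only the green one matches; the crop confirms a brown cup in green with steel jaws. Dial: orange bar at side (252,274), red dot lower right (258,297). Brush: side (316,150).

```bash
cat >> h.py <<'E'
def plan(pos,Rt=None):
    s=sense(); Rc=R.from_rotvec(s["orientation"]); d=Rc.inv().apply(np.array(pos)-s["tcp_pos"])/40
    print("tcp",s["tcp_pos"].round(1),"shift units(tool)",d.round(2),"max",abs(d).max().round(2))
    if Rt is not None: print(" turn units",((Rc.inv()*Rt).as_rotvec()/.12).round(2))
    return Rc,d
def grasp_rot(z,y):
    z=np.array(z,float);z/=np.linalg.norm(z);y=np.array(y,float);y-=z*(y@z);y/=np.linalg.norm(y)
    return R.from_matrix(np.c_[np.cross(y,z),y,z])
E
python3 - <<'E'
from h import *
s=sense();Rc=R.from_rotvec(s["orientation"]);print(Rc.as_matrix().round(3))
p=camera_params("wrist");print("cam in tool",Rc.inv().apply(np.array(p["origin"])-s["tcp_pos"]).round(1),"\n",(Rc.inv().as_matrix()@rot(p)).round(2))
plan([150,-632,380]);
print(Rc.inv().apply([350,332,0])/40,Rc.inv().apply([-120,560,0])/40)
E
```

```text
[[ 0.973  0.231 -0.   ]
 [ 0.231 -0.973  0.002]
 [ 0.    -0.002 -1.   ]]
cam in tool [  81.2    1.5 -143.7] 
 [[ 0.   -0.95 -0.31]
 [ 1.   -0.    0.  ]
 [-0.   -0.31  0.95]]
tcp [ 149.8 -631.9  230.5] shift units(tool) [ 0.   -0.   -3.74] max 3.74
[ 1.04290712e+01 -6.05696874e+00  1.02115872e-02] [  0.31141785 -14.31441707   0.02197181]
```

```bash
python3 -m pendant '[[-1,0,0,-0.8,0,0,0],[-1,0,0,-0.8,0,0,0],[-1,0,0,-0.8,0,0,0],[-1,0.2,-0.1,-0.8,0,0,0],[-1,0.8,-0.47,-0.8,0,0,0],[-1,0.8,-0.47,0,0,0,0],[-1,0.8,-0.47,0,0,0,0],[-1,0.8,-0.47,0,0,0,0],[-1,0.8,-0.47,0,0,0,0],[-1,0.8,-0.47,0,0,0,0]]'
python3 -m pendant '[[-1,0.8,-0.47,0,0,0,0],[-1,0.8,-0.47,0,0,0,0],[-1,0.8,-0.47,0,0,0,0],[-1,0.8,-0.47,0,0,0,0],[-1,0.8,-0.47,0,0,0,0],[-1,0.8,-0.47,0,0,0,0],[-1,0.8,-0.47,0,0,0,0],[-1,0,0,0,0,0,0],[-1,0,0,0,0,0,0]]'
```

```text
t: 0.98
tcp_pos: [314.5, -474.9, 386.4]
orientation: [3.12, 0.365, -0.0]
force: [0.2, -0.4, -0.1]
opening: 85.4
finger_force: 0.0
t: 1.73
tcp_pos: [502.9, -293.6, 386.3]
orientation: [-3.118, -0.375, -0.001]
force: [-0.5, -0.6, -0.5]
opening: 85.2
finger_force: 0.0
```

Run:
```python
from h import *
# view pose: TCP 130mm out of the dial centre along normal, camera on the tool's +x
n=np.array([-.5625,-.027,.826]);c=np.array([500,293,135])
for y in([0,1,0],[0,-1,0],[1,0,0],[-1,0,0]):
    plan(c+n*190,grasp_rot(-n,y))
print(sense()["joint_positions"])
```

```text
tcp [ 502.9 -293.6  386.3] shift units(tool) [  0.78 -14.77   2.38] max 14.77
 turn units [ -7.19  -0.56 -23.25]
tcp [ 502.9 -293.6  386.3] shift units(tool) [  0.78 -14.77   2.38] max 14.77
 turn units [-0.39  4.98  1.86]
tcp [ 502.9 -293.6  386.3] shift units(tool) [  0.78 -14.77   2.38] max 14.77
 turn units [ -4.04   3.52 -10.67]
tcp [ 502.9 -293.6  386.3] shift units(tool) [  0.78 -14.77   2.38] max 14.77
 turn units [ 3.76  4.31 14.65]
[ 1.01644179  0.30391219 -0.68404943  1.50923889  0.19194873  1.39728991
 -1.00997651]
```

```bash
python3 -m pendant '[[-1,0.04,-0.82,0,0,0,0],[-1,0.04,-0.82,0,0,0,0],[-1,0.04,-0.82,0,0,0,0],[-1,0.04,-0.82,0,0,0,0],[-1,0.04,-0.82,0,0,0,0],[-1,0.04,-0.82,0,0,0,0],[-1,0.04,-0.82,0,0,0,0],[-1,0.04,-0.82,0,0,0,0],[-1,0.04,-0.82,0,0,0,0],[-1,0.04,-0.82,0,0,0,0]]'
python3 -m pendant '[[-1,0.04,-0.82,0,0,0,0],[-1,0.04,-0.82,0,0,0,0],[-1,0.04,-0.82,0,0,0,0],[-1,0.04,-0.82,0,0,0,0],[-1,0.04,-0.82,0,0,0,0],[-1,0.04,-0.82,0,0,0,0],[-1,0.04,-0.82,0,0,0,0],[-1,0.04,-0.82,0,0,0,0],[-1,0,0,0,0,0,0]]'
python3 -m pendant '[[-1,0,0,0,-0.06,0.83,0.31],[-1,0,0,0,-0.06,0.83,0.31],[-1,0,0,0,-0.06,0.83,0.31],[-1,0,0,0,-0.06,0.83,0.31],[-1,0,0,0,-0.06,0.83,0.31],[-1,0,0,0,-0.06,0.83,0.31],[-1,0,0,0,0,0,0],[-1,0,0,0,0,0,0]]'
python3 - <<'E'
from h import *
import pickle
n=np.array([-.5625,-.027,.826]);c=np.array([500,293,135])
plan(c+n*190,grasp_rot(-n,[0,-1,0]))
p=camera_params("wrist");i,d=get_image("wrist");cv2.imwrite("pics/w1.png",i);pickle.dump((p,i,d),open("w1.pkl","wb"));print(sense()["joint_positions"],proj(p,c))
E
```

```text
t: 2.57
tcp_pos: [440.3, 25.7, 386.5]
orientation: [3.12, 0.36, -0.0]
force: [1.0, -0.4, 0.9]
opening: 85.7
finger_force: 0.0
t: 3.32
tcp_pos: [390.4, 289.8, 386.8]
orientation: [-3.115, -0.376, 0.001]
force: [-1.0, 0.5, 0.2]
opening: 85.2
finger_force: 0.0
t: 3.98
tcp_pos: [391.3, 283.4, 385.7]
orientation: [-3.012, -0.043, -0.834]
force: [-0.1, -0.5, 0.3]
opening: 85.2
finger_force: 0.0
tcp [391.3 283.4 385.7] shift units(tool) [-1.17 -0.09  2.03] max 2.03
 turn units [0.03 0.48 0.17]
[ 0.12403382 -0.30639821 -0.88962793  2.07212616  0.16078248  0.86433535
 -2.41726588] [[276.81606647 198.29791408]]
```

View pics/w1.png

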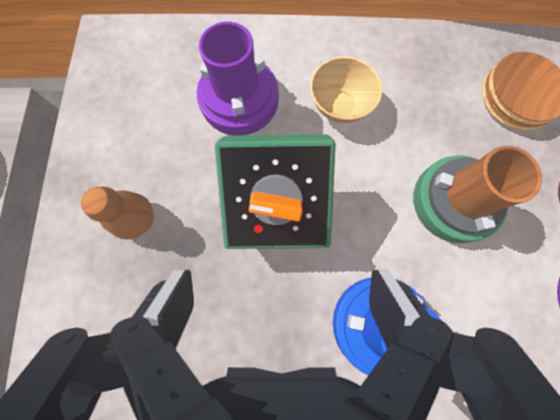

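```bash
cat > dial.py <<'E'
from h import *
import pickle,sys
def onplane(p,uv,c,n): d=rays(p,uv);o=np.array(p["origin"]);return o+d*(((c-o)@n)/(d@n))[:,None]
p,i,d=pickle.load(open(sys.argv[1],"rb"))
h=cv2.cvtColor(i,cv2.COLOR_BGR2HSV)
def P(m): y,x=np.nonzero(m);return np.c_[x,y]
blk=cv2.inRange(i,(0,0,0),(55,55,55));k=np.zeros_like(blk)
x0,y0,x1,y1=map(int,sys.argv[2:6]);k[y0:y1,x0:x1]=255
u=P(cv2.erode(blk&k,np.ones((3,3))));c=pts(p,u,d);c=c[(c[:,2]>85)&(c[:,2]<185)];m=np.median(c,0)
for _ in range(6):
    w=np.linalg.eigh(np.cov((c-m).T))[1][:,0];w*=np.sign(w[2]);r=(c-m)@w;c=c[abs(r)<max(3,1.5*r.std())];m=c.mean(0)
n=w;print("face",len(c),m,n,"tilt",np.arccos(n[2]))
ux=np.cross([0,0,1],n);ux/=np.linalg.norm(ux);uy=np.cross(n,ux)   # in-face axes, uy upslope
F=lambda X:np.c_[(X-m)@ux,(X-m)@uy]
print("face rect",cv2.minAreaRect(F(c).astype(np.float32)))
# ring dots on the face
wh=cv2.inRange(h,(0,0,110),(180,70,255))&k
nn,lab,st,ce=cv2.connectedComponentsWithStats(wh)
red=P(cv2.inRange(h,(0,190,100),(3,255,255))&k).mean(0)
q=F(onplane(p,ce[1:][(st[1:,4]<60)],m,n));rd=F(onplane(p,[red],m,n))[0]
q=q[(np.linalg.norm(q,axis=1)<80)]
A=np.vstack([q,rd])
best=None
for a in range(len(A)):
  for b in range(a):
    for e in range(b):
      M=np.c_[2*A[[a,b,e]],np.ones(3)]
      if abs(np.linalg.det(M))<500:continue
      s=np.linalg.solve(M,(A[[a,b,e]]**2).sum(1));rr=np.sqrt(s[2]+s[0]**2+s[1]**2);inl=abs(np.linalg.norm(A-s[:2],axis=1)-rr)<1.5
      if best is None or inl.sum()>best[0]:best=(inl.sum(),inl)
B=A[best[1]];s=np.linalg.lstsq(np.c_[2*B,np.ones(len(B))],(B**2).sum(1),rcond=None)[0];ctr=s[:2]
C=m+ctr[0]*ux+ctr[1]*uy;print("ring",best[0],"of",len(A),"r",np.sqrt(s[2]+ctr@ctr),"centre",C)
ang=lambda v:np.arctan2(v[1],v[0])
print("dots cw from red",sorted(np.round([(ang(rd-ctr)-ang(x-ctr))%(2*np.pi) for x in B],2)))
o=cv2.inRange(h,(5,150,120),(20,255,255))&k;ou=P(o);oc=pts(p,ou,d);hh=(oc-C)@n
t=ou[hh>43];tp=onplane(p,t,C+46*n,n);tf=F(tp)-ctr;R_=cv2.minAreaRect(tf.astype(np.float32));print("bar top h",np.median(hh),np.percentile(hh,[5,95]),R_)
bx=cv2.boxPoints(R_);e=[bx[1]-bx[0],bx[2]-bx[1]];v=max(e,key=np.linalg.norm);v=v/np.linalg.norm(v)
W=ce[1:][(st[1:,4]>=10)];wl=P(wh);wf=F(onplane(p,wl,C+46*n,n))-ctr;wf=wf[np.linalg.norm(wf,axis=1)<36]
v=v*np.sign(v@wf.mean(0)) ;print("white mean",wf.mean(0),"pts",len(wf))
print("theta cw from red",(ang(rd-ctr)-ang(v))%(2*np.pi),"bar dir world",v[0]*ux+v[1]*uy)
bc=np.array(R_[0]);print("bar centre (on axis 46)",C+46*n+bc[0]*ux+bc[1]*uy,"axis at 46",C+46*n)
E
python3 dial.py w1.pkl 214 134 336 252
```

```text
face 2434 [514.88339031 278.86537044 147.01030764] [-0.5634212  -0.02369269  0.82583001] tilt 0.5991238488140538
face rect ((-6.764919281005859, -18.40509796142578), (114.45631408691406, 145.71224975585938), 3.8613815307617188)
ring 11 of 15 r 51.99385355930894 centre [498.70301582 294.42037591 136.41753911]
dots cw from red [np.float64(0.0), np.float64(0.53), np.float64(1.05), np.float64(1.57), np.float64(2.09), np.float64(2.61), np.float64(3.13), np.float64(3.65), np.float64(4.17), np.float64(4.68), np.float64(5.21)]
bar top h 43.669604278195266 [11.92596766 46.03263644] ((-0.2073211669921875, 1.2447261810302734), (17.365779876708984, 64.48087310791016), 77.49292755126953)
white mean [-0.26772226 15.2467677 ] pts 591
theta cw from red 1.2570049486512156 bar dir world [0.13766661 0.98292119 0.12212239]
bar centre (on axis 46) [473.80395465 293.58083822 175.1076445 ] axis at 46 [472.78564053 293.33051223 174.40571958]
```

```bash
cat > pd.py <<'E'
from h import *
n=np.array([-.5634,-.0237,.8258]);C=np.array([499.,294.5,136.5]);v=np.array([.138,.983,.122])
Rt=grasp_rot(-n,np.cross(n,v))
for h in(100,16): plan(C+h*n,Rt); print("  in target frame",Rt.inv().apply(C+h*n-sense()["tcp_pos"])/40)
print(sense()["joint_positions"],sense()["force"],sense()["moment"])
E
python3 -m pendant '[[-1,-0.6,0,0.6,0,0,0.8],[-1,-0.6,0,0.6,0,0,0.8],[-1,0,0,0.6,0,0,0.8],[-1,0,0,0.2,0,0,0.8],[-1,0,0,0,0,0,0.8],[-1,0,0,0,0,0,0.8],[-1,0,0,0,0,0,0.8],[-1,0,0,0,0,0,0.8],[-1,0,0,0,0,0,0.8],[-1,0,0,0,0,0,0]]'
python3 pd.py
```

```text
t: 4.87
tcp_pos: [457.6, 243.5, 298.3]
orientation: [-2.628, 1.01, -0.551]
force: [-0.7, -0.9, -0.1]
opening: 85.4
finger_force: 0.0
tcp [457.6 243.5 298.3] shift units(tool) [-1.59  0.09  1.74] max 1.74
 turn units [0.91 1.12 8.18]
  in target frame [-0.90146361  1.61680659  1.45428303]
tcp [457.6 243.5 298.3] shift units(tool) [-1.24  0.03  3.81] max 3.81
 turn units [0.91 1.12 8.18]
  in target frame [-0.90146361  1.61680659  3.55420626]
[ 0.86149848 -0.30578952 -1.28828362  2.15326211 -0.32534511  0.62696309
 -2.56723913] [-0.66351253 -0.85188879 -0.12686451] [-0.13206337  0.50115193 -0.01008045]
```

```bash
sed -i 's/np.cross(n,v))/-np.cross(n,v))/' pd.py
python3 -m pendant '[[-1,0,0,0,0,0,-0.9],[-1,0,0,0,0,0,-0.9],[-1,0,0,0,0,0,-0.9],[-1,0,0,0,0,0,-0.9],[-1,0,0,0,0,0,-0.9],[-1,0,0,0,0,0,-0.9],[-1,0,0,0,0,0,-0.9],[-1,0,0,0,0,0,-0.9],[-1,0,0,0,0,0,-0.9],[-1,0,0,0,0,0,-0.9]]'
python3 -m pendant '[[-1,0,0,0,0,0,-0.9],[-1,0,0,0,0,0,-0.9],[-1,0,0,0,0,0,-0.9],[-1,0,0,0,0,0,-0.9],[-1,0,0,0,0,0,-0.9],[-1,0,0,0,0,0,-0.9],[-1,0,0,0,0,0,-0.9],[-1,0,0,0,0,0,0],[-1,0,0,0,0,0,0]]'
python3 pd.py
```

```text
t: 5.7
tcp_pos: [455.0, 247.3, 298.1]
orientation: [-2.972, -0.547, -0.724]
force: [-0.4, -0.3, 0.3]
opening: 85.1
finger_force: 0.0
t: 6.45
tcp_pos: [454.6, 247.8, 297.9]
orientation: [2.488, 1.545, 0.672]
force: [0.5, 0.0, -0.1]
opening: 85.0
finger_force: 0.0
tcp [454.6 247.8 297.9] shift units(tool) [ 0.27 -1.43  1.75] max 1.75
 turn units [-1.36 -0.34 -2.6 ]
  in target frame [ 0.80788142 -1.52942057  1.48576132]
tcp [454.6 247.8 297.9] shift units(tool) [ 0.24 -1.08  3.82] max 3.82
 turn units [-1.36 -0.34 -2.6 ]
  in target frame [ 0.80788142 -1.52942057  3.58568455]
[ 0.39584988 -0.12607798 -0.98387648  2.158416    0.09017714  0.60988019
 -1.12990606] [ 0.49281503  0.00906426 -0.10966436] [-0.14021276  0.45422034  0.05954831]
```

```bash
python3 -m pendant '[[-1,0,0,0,-0.45,-0.11,-0.87],[-1,0,0,0,-0.45,-0.11,-0.87],[-1,0,0,0,-0.45,-0.11,-0.87],[-1,0.4,-0.75,0.6,0,0,0],[-1,0.4,-0.78,0.6,0,0,0],[-1,0,0,0,0,0,0],[-1,0,0,0,0,0,0]]'
python3 pd.py
```

```text
t: 7.03
tcp_pos: [440.3, 258.4, 257.8]
orientation: [2.079, 1.749, 0.606]
force: [-0.1, -0.7, 0.6]
opening: 85.4
finger_force: 0.0
tcp [440.3 258.4 257.8] shift units(tool) [ 0.75 -0.6   0.85] max 0.85
 turn units [-0.25  0.22  0.09]
  in target frame [ 0.71775194 -0.63766698  0.85184609]
tcp [440.3 258.4 257.8] shift units(tool) [ 0.8  -0.54  2.95] max 2.95
 turn units [-0.25  0.22  0.09]
  in target frame [ 0.71775194 -0.63766698  2.95176932]
[ 0.4157199   0.0074985  -1.26901127  2.23516245  0.74287472  0.64523525
 -1.57108679] [-0.146341   -0.73680769  0.60305864] [-0.00763697  0.61032737 -0.00411764]
```

```bash
python3 -m pendant '[[-1,0.36,-0.32,0.3,-0.12,0.1,0.05],[-1,0.36,-0.32,0.3,-0.12,0.1,0.04],[-1,0,0,0,0,0,0],[-1,0,0,0,0,0,0]]'
python3 pd.py
```

```text
t: 7.37
tcp_pos: [435.1, 287.4, 230.2]
orientation: [2.068, 1.741, 0.644]
force: [0.3, 0.2, -0.2]
opening: 85.3
finger_force: 0.0
tcp [435.1 287.4 230.2] shift units(tool) [ 0.11 -0.02  0.34] max 0.34
 turn units [-0.07  0.07  0.06]
  in target frame [ 0.10902248 -0.0214451   0.33856129]
tcp [435.1 287.4 230.2] shift units(tool) [ 0.13 -0.    2.44] max 2.44
 turn units [-0.07  0.07  0.06]
  in target frame [ 0.10902248 -0.0214451   2.43848452]
[ 0.24092918  0.18966026 -1.25648076  2.25226531  1.06611974  0.76035607
 -1.93417774] [ 0.34902925  0.1529127  -0.24208127] [-0.00370722  0.53552873 -0.00856798]
```

```bash
python3 -m pendant '[[-1,0.12,0,0.4,-0.07,0.07,0.06],[-1,0,0,0.4,0,0,0],[-1,0,0,0.4,0,0,0],[-1,0,0,0.4,0,0,0],[-1,0,0,0.4,0,0,0],[-1,0,0,0.3,0,0,0],[-1,0,0,0.05,0,0,0],[-1,0,0,0,0,0,0]]'
python3 pd.py
```

```text
t: 8.03
tcp_pos: [491.9, 291.0, 155.4]
orientation: [2.071, 1.722, 0.664]
force: [-0.2, 0.7, -0.3]
opening: 85.5
finger_force: 0.0
tcp [491.9 291.  155.4] shift units(tool) [ 0.04 -0.12 -2.01] max 2.01
 turn units [ 0.06  0.03 -0.05]
  in target frame [ 0.05264943 -0.13065351 -2.00732536]
tcp [491.9 291.  155.4] shift units(tool) [ 0.05 -0.13  0.09] max 0.13
 turn units [ 0.06  0.03 -0.05]
  in target frame [ 0.05264943 -0.13065351  0.09259787]
[ 0.04784919  0.46029266 -1.03550528  2.23700056  1.45910982  0.82156295
 -2.21225023] [-0.22233277  0.66764722 -0.3127544 ] [-0.00081453  0.60149821  0.01364317]
```

```bash
python3 -m pendant '[[-1,0.05,-0.13,0.09,0.05,0.03,-0.05],[-1,0,0,0,0,0,0],[1,0,0,0,0,0,0],[1,0,0,0,0,0,0],[1,0,0,0,0,0,0],[1,0,0,0,0,0,0],[1,0,0,0,0,0,0],[1,0,0,0,0,0,0],[1,0,0,0,0,0,0]]'
python3 pd.py
```

```text
t: 8.78
tcp_pos: [488.7, 296.1, 148.8]
orientation: [2.068, 1.737, 0.664]
force: [-2.2, -1.1, 3.6]
opening: 17.0
finger_force: 58.6
tcp [488.7 296.1 148.8] shift units(tool) [-0.04  0.05 -2.1 ] max 2.1
 turn units [ 0.   -0.03  0.02]
  in target frame [-0.04135906  0.04854078 -2.10094787]
tcp [488.7 296.1 148.8] shift units(tool) [-0.04  0.05 -0.  ] max 0.05
 turn units [ 0.   -0.03  0.02]
  in target frame [-0.04135906  0.04854078 -0.00102463]
[ 0.03602434  0.47717482 -1.03287959  2.23906908  1.4771316   0.82404844
 -2.22596112] [-2.19855229 -1.06360154  3.55921565] [-0.27159882  0.49535793 -0.15280926]
```

```bash
python3 -m pendant '[[1,0,0,0,0,0,-0.6],[1,0,0,0,0,0,-0.6],[1,0,0,0,0,0,-0.6],[1,0,0,0,0,0,-0.6],[1,0,0,0,0,0,-0.6],[1,0,0,0,0,0,-0.6],[1,0,0,0,0,0,0]]'
python3 pd.py
```

```text
t: 9.37
tcp_pos: [488.5, 296.1, 148.7]
orientation: [1.604, 2.09, 0.526]
force: [-2.2, -1.3, 4.8]
opening: 17.4
finger_force: 58.9
tcp [488.5 296.1 148.7] shift units(tool) [-0.05  0.03 -2.1 ] max 2.1
 turn units [ 0.   -0.03  3.64]
  in target frame [-0.04015296  0.05349981 -2.10072444]
tcp [488.5 296.1 148.7] shift units(tool) [-0.06  0.03 -0.  ] max 0.06
 turn units [ 0.   -0.03  3.64]
  in target frame [-0.04015296  0.05349981 -0.00080121]
[ 0.04115244  0.48095773 -1.0399338   2.23915566  1.47912757  0.82857873
 -1.79159423] [-2.16219794 -1.2876497   4.78641669] [-0.33891276  0.59427159 -0.17276313]
```

Turning cleanly; 6.9 more units plus a little overdrive.

```bash
python3 -m pendant '[[1,0,0,0,0,0,-0.7],[1,0,0,0,0,0,-0.7],[1,0,0,0,0,0,-0.7],[1,0,0,0,0,0,-0.7],[1,0,0,0,0,0,-0.7],[1,0,0,0,0,0,-0.7],[1,0,0,0,0,0,-0.7],[1,0,0,0,0,0,-0.7],[1,0,0,0,0,0,-0.7],[1,0,0,0,0,0,-0.4]]'
python3 pd.py
python3 -m pendant '[[1,0,0,0,0,0,-0.3],[1,0,0,0,0,0,0],[1,0,0,0,0,0,0]]'
python3 pd.py
```

```text
t: 10.2
tcp_pos: [488.2, 295.8, 148.5]
orientation: [0.64, 2.478, 0.233]
force: [-3.8, -2.5, 5.9]
opening: 17.0
finger_force: 59.0
tcp [488.2 295.8 148.5] shift units(tool) [-0.07 -0.01 -2.1 ] max 2.1
 turn units [ 1.000e-02 -2.000e-02  1.034e+01]
  in target frame [-0.03211351  0.06050886 -2.10100711]
tcp [488.2 295.8 148.5] shift units(tool) [-0.07 -0.01 -0.  ] max 0.07
 turn units [ 1.000e-02 -2.000e-02  1.034e+01]
  in target frame [-0.03211351  0.06050886 -0.00108388]
[ 0.04991636  0.48759394 -1.05195988  2.23939199  1.48247572  0.83694962
 -0.98837479] [-3.78520026 -2.49559732  5.9054367 ] [-0.46493054  0.75115911 -0.34422755]
t: 10.45
tcp_pos: [488.2, 295.8, 148.5]
orientation: [0.604, 2.486, 0.222]
force: [-5.7, -2.0, 6.4]
opening: 17.0
finger_force: 59.7
tcp [488.2 295.8 148.5] shift units(tool) [-0.06 -0.01 -2.1 ] max 2.1
 turn units [ 1.000e-02 -2.000e-02  1.058e+01]
  in target frame [-0.03127279  0.05963257 -2.10107687]
tcp [488.2 295.8 148.5] shift units(tool) [-0.07 -0.01 -0.  ] max 0.07
 turn units [ 1.000e-02 -2.000e-02  1.058e+01]
  in target frame [-0.03127279  0.05963257 -0.00115364]
[ 0.05041973  0.48778328 -1.05239447  2.23902272  1.48160559  0.83712504
 -0.95782791] [-5.71357511 -2.02155097  6.37832653] [ 0.01565796  0.79608029 -0.99755284]
```

Torque step indicates the stop. Release, back off, check by image.

```bash
python3 -m pendant '[[-1,0,0,0,0,0,0.3],[-1,0,0,0,0,0,0],[-1,0,0,0,0,0,0],[-1,0,0,0,0,0,0],[-1,0,0,0,0,0,0],[-1,0,0,-0.7,0,0,0],[-1,0,0,-0.7,0,0,0],[-1,0,0,-0.7,0,0,0],[-1,0,0,-0.7,0,0,0],[-1,0,0,-0.7,0,0,0]]'
python3 -m pendant '[[-1,0,0,-0.5,0,0,0],[-1,0,0,0,0,0,0]]'
python3 - <<'E'
from h import *
import pickle
p=camera_params("wrist");i,d=get_image("wrist");pickle.dump((p,i,d),open("w2.pkl","wb"))
C=np.array([499,294.5,136.5]);u=proj(p,C)[0];print(u,sense()["joint_positions"]);cv2.imwrite("pics/w2.png",i)
E
```

```text
t: 11.28
tcp_pos: [413.1, 292.3, 257.2]
orientation: [0.642, 2.483, 0.234]
force: [-1.0, -1.1, 1.9]
opening: 85.1
finger_force: 0.0
t: 11.45
tcp_pos: [406.5, 289.2, 269.7]
orientation: [0.644, 2.476, 0.224]
force: [-0.2, 0.7, 1.7]
opening: 85.5
finger_force: 0.0
[283.89944769 190.66301612] [ 0.41869877 -0.09180698 -1.34747761  2.24658117  0.66127702  0.6365383
 -0.36970211]
```

View pics/w2.png

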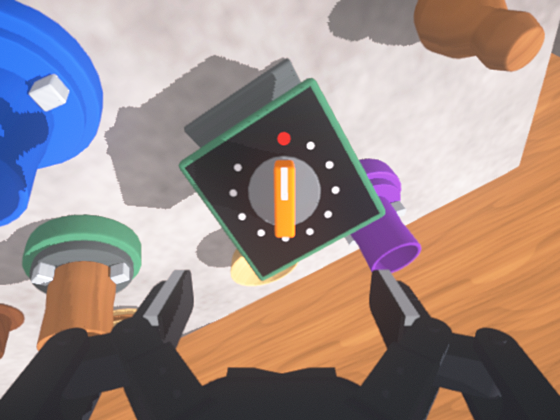

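The bar's white-line end (284,170) points at the red dot (284,139). I'll quantify it and refine the brush, pot and cup positions with the existing data.

```bash
python3 dial.py w2.pkl 180 78 386 282 | grep -E "theta|ring"
python3 - <<'E'
from h import *
from m import tri,D,mask,px
# handle top face centre and head by two views
S,T=D["side"],D["top"]
sb=px(mask("side",(100,150,80),(125,255,255),(305,125,330,150)));tb=px(mask("top",(100,150,80),(125,255,255),(340,200,368,225)))
print(tri((S[0],sb.mean(0)),(T[0],tb.mean(0))))
Rt=grasp_rot([0,0,-1],[0,-1,0]);plan([420,150,350],Rt);plan([553,-282,350],Rt)
print((Rt.inv()*R.from_rotvec(sense()["orientation"])).as_rotvec()); print(R.from_rotvec(sense()["orientation"]).as_matrix().round(2))
E
```

```text
ring 9 of 14 r 56.04427228746313 centre [491.72107553 277.06976552 131.05392027]
theta cw from red 5.924752609207518 bar dir world [-0.73085702  0.48110416 -0.4841351 ]
side orange 219 [252.53881279 273.9086758 ] ((252.13096618652344, 274.5602722167969), (8.891234397888184, 30.458179473876953), 43.15238952636719) [478.62862714 296.75912018 170.08110918]
 face 1664 [498.57598571 303.56029659 135.6194098 ] [-0.5649229  -0.02453157  0.82477895] tilt 0.6009851579760189 az -3.0981952910377184 mm [436.47831902 224.66979268  91.75962797] [556.5562663  367.00255725 175.43187673]
top orange 116 [181.46551724 229.90517241] ((179.65383911132812, 230.23077392578125), (19.807729721069336, 8.43299388885498), 11.309932708740234) [486.14164233 285.67313173 166.52954662]
 face 512 [503.13827305 286.64430283 138.38006156] [-0.56004402 -0.03001999  0.82791877] tilt 0.5954097285269532 az -3.088040985145886 mm [444.86683978 221.98018968  94.27963506] [555.72372298 365.01764221 176.36363433]
side blue 137 [316.48175182 137.70072993] [313 129] [320 147] [ 548.96052559 -277.81783482  160.48042403] [ 153.399
[... 1105 characters left out ...]
8505859375), 35.9809684753418)
top pot 333 7.432711238968523 ((557.2361450195312, -284.18438720703125), 54.97342300415039)
side pot 63 68.84266435197821 ((554.7742309570312, -278.055419921875), 37.58290481567383)
side pot 266 8.491195901150945 ((561.5687866210938, -313.83587646484375), 90.37158203125)
(array([ 556.29635581, -289.98109224,  151.26841686]), np.float64(2.9418587021619595))
tcp [407.8 287.8 268.9] shift units(tool) [-2.9  -2.29 -1.56] max 2.9
 turn units [ 6.45 -1.9  21.07]
tcp [407.8 287.8 268.9] shift units(tool) [-10.63 -10.35   0.13] max 10.63
 turn units [ 6.45 -1.9  21.07]
[-0.77411126  0.2275004  -2.52864402]
[[-0.72  0.4   0.56]
 [ 0.49  0.87  0.02]
 [-0.48  0.29 -0.83]]
```

Run:
```python
from h import *
import pickle
p,i,d=pickle.load(open("w2.pkl","rb"));n=np.array([-.5634,-.0237,.8258]);C=np.array([498.7,294.4,136.4])
h=cv2.cvtColor(i,cv2.COLOR_BGR2HSV);k=np.zeros(d.shape,np.uint8);k[85:260,200:370]=255
def P(m): y,x=np.nonzero(m);return np.c_[x,y].astype(float)
def on(uv,q): dd=rays(p,uv);o=np.array(p["origin"]);return o+dd*(((q-o)@n)/(dd@n))[:,None]
ux=np.cross([0,0,1],n);ux/=np.linalg.norm(ux);uy=np.cross(n,ux);F=lambda X:np.c_[(X-C)@ux,(X-C)@uy]
red=F(on([P(cv2.inRange(h,(0,190,100),(3,255,255))&k).mean(0)],C))[0]
u=P(cv2.inRange(h,(5,150,150),(20,255,255))&k).astype(int);hh=(pts(p,u,d)-C)@n
t=F(on(u[hh>43].astype(float),C+46*n));r=cv2.minAreaRect(t.astype(np.float32));b=cv2.boxPoints(r);v=max(b[1]-b[0],b[2]-b[1],key=np.linalg.norm);v=v*np.sign(v@red)
print(red,np.linalg.norm(red),r,"theta",np.arctan2(red[1],red[0])-np.arctan2(v[1],v[0]))
w=cv2.inRange(h,(0,0,170),(180,60,255))&k;nn,l,st,ce=cv2.connectedComponentsWithStats(w)
f=F(on(ce[1:],C));f=f[abs(np.linalg.norm(f,axis=1)-52)<5];f=np.vstack([f,red]);s=np.linalg.lstsq(np.c_[2*f,np.ones(len(f))],(f**2).sum(1),rcond=None)[0];c=s[:2];print("ctr",c,len(f));q=red-c;print("theta2",np.arctan2(q[1],q[0])-np.arctan2(v[1],v[0]))
```

```text
[-26.71253465 -44.41906889] 51.83254950857785 ((-0.18801021575927734, -0.8976593017578125), (64.72615814208984, 16.562252044677734), 59.241153717041016) theta -0.0045870287545222155
ctr [-0.03256628  0.30533162] 11
theta2 -0.001029556779967855
```

```bash
cat > pb.py <<'E'
from h import *
import sys
x,y,z=map(float,sys.argv[1:4]);a=float(sys.argv[4]) if len(sys.argv)>4 else 0
Rt=grasp_rot([0,0,-1],[np.cos(a),np.sin(a),0]);plan([x,y,z],Rt);print(" in target frame",(Rt.inv().apply(np.array([x,y,z])-sense()["tcp_pos"])/40).round(2),sense()["joint_positions"].round(2))
E
python3 -m pendant '[[-1,0,0,-0.8,0,0,0],[-1,0,0,-0.5,0,0,0],[-1,0,0,0,0,0,0]]'; python3 pb.py 420 150 330 0
```

```text
t: 11.75
tcp_pos: [384.4, 285.9, 299.3]
orientation: [0.646, 2.485, 0.213]
force: [-0.1, 0.3, 0.2]
opening: 85.7
finger_force: 0.0
tcp [384.4 285.9 299.3] shift units(tool) [-2.68 -2.39 -0.19] max 2.68
 turn units [4.49 2.5  8.58]
 in target frame [-3.4   0.89 -0.77] [ 0.24 -0.24 -1.13  2.23  0.38  0.67 -0.12]
```

```bash
python3 -m pendant '[[-1,-0.5,-0.45,-0.1,0,0,0],[-1,-0.5,-0.45,-0.1,0,0,0],[-1,-0.5,-0.45,-0.1,0,0,0],[-1,-0.5,-0.45,0,0,0,0],[-1,-0.5,-0.45,0,0,0,0],[-1,0,0,0,0.41,0.23,0.78],[-1,0,0,0,0.41,0.23,0.78],[-1,0,0,0,0.41,0.23,0.78],[-1,0,0,0,0.41,0.23,0.78],[-1,0,0,0,0.41,0.23,0.78]]'
python3 -m pendant '[[-1,0,0,0,0.41,0.23,0.78],[-1,0,0,0,0.41,0.23,0.78],[-1,0,0,0,0.41,0.23,0.78],[-1,0,0,0,0.41,0.23,0.78],[-1,0,0,0,0.41,0.23,0.78],[-1,0,0,0,0.41,0.23,0.78],[-1,0,0,0,0,0,0]]'
python3 pb.py 553 -282 320 0
```

```text
t: 12.58
tcp_pos: [409.2, 181.5, 324.5]
orientation: [1.364, 2.469, 0.116]
force: [-0.1, 0.3, 0.1]
opening: 85.8
finger_force: 0.0
t: 13.17
tcp_pos: [410.6, 179.0, 323.6]
orientation: [-2.232, -2.208, 0.018]
force: [0.9, -0.2, -0.1]
opening: 85.5
finger_force: 0.0
tcp [410.6 179.  323.6] shift units(tool) [-11.48   3.69   0.14] max 11.48
 turn units [-0.07  0.06 -0.09]
 in target frame [-11.52   3.56   0.09] [-0.25  0.03 -0.23  1.91  0.01  1.21 -0.49]
```

```bash
python3 -m pendant '[[-1,-0.82,0.26,0,0,0,0],[-1,-0.82,0.26,0,0,0,0],[-1,-0.82,0.26,0,0,0,0],[-1,-0.82,0.26,0,0,0,0],[-1,-0.82,0.26,0,0,0,0],[-1,-0.82,0.26,0,0,0,0],[-1,-0.82,0.26,0,0,0,0],[-1,-0.82,0.26,0,0,0,0],[-1,-0.82,0.26,0,0,0,0],[-1,-0.82,0.26,0,0,0,0]]'
python3 -m pendant '[[-1,-0.82,0.26,0,0,0,0],[-1,-0.82,0.26,0,0,0,0],[-1,-0.82,0.26,0,0,0,0],[-1,-0.82,0.26,0,0,0,0],[-1,0,0,0,0,0,0],[-1,0,0,0,0,0,0]]'
python3 pb.py 555 -283 240 0
python3 - <<'E'
from h import *
import pickle
p=camera_params("wrist");i,d=get_image("wrist");pickle.dump((p,i,d),open("w3.pkl","wb"))
h=cv2.cvtColor(i,cv2.COLOR_BGR2HSV);b=cv2.inRange(h,(100,130,60),(128,255,255));y,x=np.nonzero(b);u=np.c_[x,y];c=pts(p,u,d)
s=(np.hypot(c[:,0]-555,c[:,1]+284)<60)&(c[:,2]>172)
t=c[s];zt=np.median(t[:,2]);T=onz(p,u[s].astype(float),zt);r=cv2.minAreaRect(T[:,:2].astype(np.float32));print("top",s.sum(),zt,r,u[s].mean(0))
# pot rim
hgt=lambda lo,hi:None
m=cv2.inRange(h,(0,50,15),(16,255,160));y,x=np.nonzero(m);u2=np.c_[x,y];c2=pts(p,u2,d);q=c2[(abs(c2[:,2]-70)<5)&(np.hypot(c2[:,0]-555,c2[:,1]+284)<60)];print("rim",len(q),np.median(q[:,2]) if len(q) else 0,cv2.minEnclosingCircle(q[:,:2].astype(np.float32)) if len(q)>3 else 0)
q=c2[(c2[:,2]<30)&(np.hypot(c2[:,0]-555,c2[:,1]+284)<60)];print("foot",len(q),cv2.minEnclosingCircle(q[:,:2].astype(np.float32)))
cx,cy=proj(p,[555,-284,184])[0].astype(int);cv2.imwrite("pics/w3.png",cv2.resize(i[max(0,cy-80):cy+120,max(0,cx-130):cx+130],None,fx=2.5,fy=2.5))
E
```

```text
t: 14.0
tcp_pos: [511.2, -148.1, 323.9]
orientation: [-2.219, -2.219, 0.014]
force: [0.3, -0.2, -0.5]
opening: 85.5
finger_force: 0.0
t: 14.5
tcp_pos: [551.8, -279.5, 322.6]
orientation: [-2.222, -2.212, 0.013]
force: [0.9, 0.4, -1.0]
opening: 85.5
finger_force: 0.0
tcp [ 551.8 -279.5  322.6] shift units(tool) [-0.08  0.1   2.06] max 2.06
 turn units [-0.09  0.01 -0.04]
 in target frame [-0.09  0.08  2.06] [ 0.29  0.35  0.18  1.53 -0.06  1.28  0.47]
top 634 184.88933466321626 ((544.84423828125, -381.397216796875), (219.54273986816406, 25.824729919433594), 83.19165802001953) [285.29968454 206.64511041]
rim 629 70.8480005813966 ((555.8396606445312, -286.1003723144531), 37.00612258911133)
foot 1742 ((556.4486694335938, -285.95965576171875), 54.60438919067383)
```

View pics/w3.png

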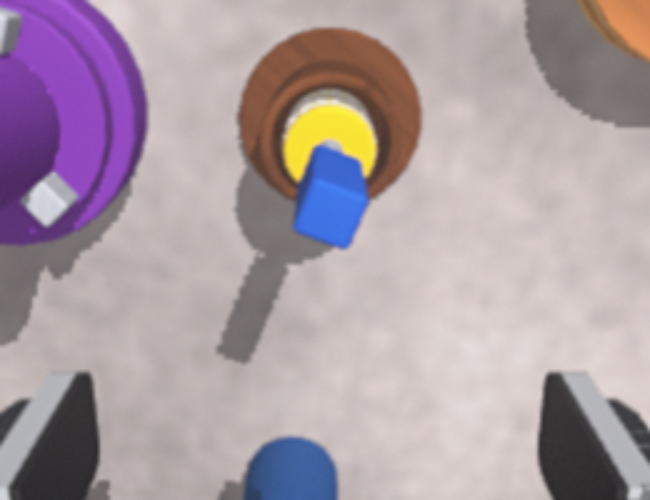

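The crop shows the brush in the middle of its pot (330,130), with the blue handle turned about 15°. The flask at (290,480) got into the mask, so I'll redo it with the handle's component only.

Run:
```python
from h import *
import pickle
p,i,d=pickle.load(open("w3.pkl","rb"))
h=cv2.cvtColor(i,cv2.COLOR_BGR2HSV);b=cv2.inRange(h,(100,130,60),(128,255,255));y,x=np.nonzero(b);u=np.c_[x,y];c=pts(p,u,d)
s=(np.hypot(c[:,0]-555,c[:,1]+284)<35)&(c[:,2]>178);t=c[s]
T=onz(p,u[s].astype(float),np.median(t[:,2]));print(s.sum(),np.median(t[:,2]),cv2.minAreaRect(T[:,:2].astype(np.float32)))
s2=cv2.inRange(h,(24,150,120),(33,255,255));y,x=np.nonzero(s2);q=pts(p,np.c_[x,y],d);q=q[abs(q[:,2]-74)<4];print("head top",len(q),np.median(q[:,2]),cv2.minEnclosingCircle(q[:,:2].astype(np.float32)))
```

```text
591 184.95165867502038 ((544.7457275390625, -382.19970703125), (217.79666137695312, 25.819034576416016), 83.19164276123047)
head top 549 75.04254293473616 ((555.9908447265625, -288.2381286621094), 22.84341812133789)
```

```bash
python3 - <<'E'
from h import *
import pickle
p,i,d=pickle.load(open("w3.pkl","rb"))
h=cv2.cvtColor(i,cv2.COLOR_BGR2HSV);b=cv2.inRange(h,(100,130,60),(128,255,255));y,x=np.nonzero(b);u=np.c_[x,y];c=pts(p,u,d)
s=(np.hypot(c[:,0]-555,c[:,1]+284)<35)&(c[:,2]>178)
k=np.zeros_like(b);k[u[s,1],u[s,0]]=255;nn,l,st,ce=cv2.connectedComponentsWithStats(k);j=1+st[1:,4].argmax();y,x=np.nonzero(l==j)
T=onz(p,np.c_[x,y].astype(float),184.5);print(len(x),cv2.minAreaRect(T[:,:2].astype(np.float32)))
E
python3 pb.py 556 -287 240 0
```

```text
582 ((555.4454956054688, -287.64324951171875), (23.961458206176758, 23.65219497680664), 68.39278411865234)
tcp [ 552.4 -277.2  323.2] shift units(tool) [-0.25  0.11  2.08] max 2.08
 turn units [-0.07 -0.   -0.02]
 in target frame [-0.25  0.09  2.08] [ 0.28  0.35  0.18  1.53 -0.06  1.28  0.47]
```

```bash
python3 -m pendant '[[-1,0,0,0,0,0,0.8],[-1,0,0,0,0,0,0.8],[-1,0,0,0,0,0,0.8],[-1,0,0,0,0,0,0.75],[-1,0,0,0.6,0,0,0],[-1,0,0,0.6,0,0,0],[-1,0,0,0.4,0,0,0],[-1,0,0,0,0,0,0],[-1,0,0,0,0,0,0]]'
python3 pb.py 555.5 -287.6 135 -0.377
```

```text
t: 15.3
tcp_pos: [552.8, -274.6, 261.3]
orientation: [-2.594, -1.763, 0.005]
force: [-0.2, 0.8, 0.1]
opening: 85.4
finger_force: 0.0
tcp [ 552.8 -274.6  261.3] shift units(tool) [-0.28  0.2   3.16] max 3.16
 turn units [-0.05 -0.    0.  ]
 in target frame [-0.28  0.18  3.16] [ 0.24  0.39  0.23  1.62 -0.1   1.15  0.12]
```

```bash
python3 -m pendant '[[-1,-0.28,0.19,0.3,-0.05,0,0],[-1,0,0,0,0,0,0],[-1,0,0,0,0,0,0]]'
python3 pb.py 555.5 -287.6 135 -0.377;python3 pb.py 555.5 -287.6 135 -0.377
```

```text
t: 15.55
tcp_pos: [556.0, -291.3, 250.9]
orientation: [2.599, 1.758, 0.004]
force: [0.1, 0.1, 0.1]
opening: 85.3
finger_force: 0.0
tcp [ 556.  -291.3  250.9] shift units(tool) [ 0.08 -0.06  2.9 ] max 2.9
 turn units [ 0.04 -0.   -0.04]
 in target frame [ 0.08 -0.05  2.9 ] [ 0.26  0.41  0.24  1.61 -0.11  1.13  0.14]
tcp [ 556.  -291.3  250.9] shift units(tool) [ 0.08 -0.06  2.9 ] max 2.9
 turn units [ 0.04 -0.   -0.04]
 in target frame [ 0.08 -0.05  2.9 ] [ 0.26  0.41  0.24  1.61 -0.11  1.13  0.14]
```

```bash
python3 -m pendant '[[-1,0.06,-0.04,0.5,0,0,0],[-1,0,0,0.6,0,0,0],[-1,0,0,0.6,0,0,0],[-1,0,0,0.6,0,0,0],[-1,0,0,0.5,0,0,0],[-1,0,0,0.1,0,0,0],[-1,0,0,0,0,0,0],[-1,0,0,0,0,0,0]]'
python3 pb.py 555.5 -287.6 135 -0.377
```

```text
t: 16.22
tcp_pos: [557.1, -287.6, 136.1]
orientation: [2.598, 1.76, 0.007]
force: [0.8, -0.0, 0.1]
opening: 85.1
finger_force: 0.0
tcp [ 557.1 -287.6  136.1] shift units(tool) [-0.01 -0.04  0.03] max 0.04
 turn units [ 0.05 -0.01 -0.03]
 in target frame [-0.01 -0.04  0.03] [ 0.28  0.53  0.21  1.71 -0.14  0.91  0.17]
```

```bash
python3 -m pendant '[[1,0,0,0,0,0,0],[1,0,0,0,0,0,0],[1,0,0,0,0,0,0],[1,0,0,0,0,0,0],[1,0,0,0,0,0,0],[1,0,0,0,0,0,0],[1,0,0,0,0,0,0]]'
python3 -m pendant '[[1,0,0,-0.3,0,0,0],[1,0,0,-0.5,0,0,0],[1,0,0,-0.6,0,0,0],[1,0,0,-0.6,0,0,0],[1,0,0,-0.6,0,0,0],[1,0,0,-0.6,0,0,0],[1,0,0,-0.6,0,0,0],[1,0,0,-0.5,0,0,0],[1,0,0,0,0,0,0]]'
python3 pb.py 538.8 -27 310 -0.377
```

```text
t: 16.8
tcp_pos: [556.4, -287.1, 135.4]
orientation: [2.598, 1.761, 0.006]
force: [-2.1, -0.0, 4.3]
opening: 23.4
finger_force: 59.2
t: 17.55
tcp_pos: [557.7, -288.3, 312.6]
orientation: [2.593, 1.756, 0.013]
force: [0.9, -1.5, 0.5]
opening: 23.7
finger_force: 59.1
tcp [ 557.7 -288.3  312.6] shift units(tool) [ 5.89 -2.86  0.03] max 5.89
 turn units [ 0.11 -0.01 -0.02]
 in target frame [ 5.9  -2.85  0.07] [ 0.25  0.36  0.24  1.54 -0.09  1.24  0.13]
```

```bash
python3 -m pendant '[[1,0.4,-0.2,0,0,0,0],[1,0.8,-0.39,0,0,0,0],[1,0.8,-0.39,0,0,0,0],[1,0.7,-0.34,0,0,0,0],[1,0.3,-0.14,0,0,0,0],[1,0,0,0,0,0,0],[1,0,0,0,0,0,0]]'
python3 pb.py 538.8 -27 310 -0.377
python3 - <<'E'
from h import *
import pickle
p=camera_params("wrist");i,d=get_image("wrist");pickle.dump((p,i,d),open("w4.pkl","wb"))
y,x=np.mgrid[0:420:1,0:560:1];u=np.c_[x.ravel(),y.ravel()];c=pts(p,u,d);k=(d.ravel()>0)&(np.hypot(c[:,0]-539,c[:,1]+27)<60)
for z in(154,):
    q=c[k&(abs(c[:,2]-z)<4)];print(len(q),np.median(q[:,2]),cv2.minEnclosingCircle(q[:,:2].astype(np.float32)),(q.min(0)+q.max(0))/2)
fl=c[k&(np.hypot(c[:,0]-539,c[:,1]+27)<15)];print("inside z",np.percentile(fl[:,2],[5,50,95]) if len(fl) else 0)
s=c[k&(abs(c[:,2]-154)<3)];ang=np.arctan2(s[:,1]+27,s[:,0]-539);r=np.hypot(s[:,0]-539,s[:,1]+27);print(np.percentile(r,[2,50,98]),np.histogram(ang,8,(-np.pi,np.pi))[0])
cv2.imwrite("pics/w4.png",i)
E
```

```text
t: 18.13
tcp_pos: [545.6, -153.1, 306.4]
orientation: [2.597, 1.764, 0.005]
force: [-0.1, -0.7, -0.4]
opening: 23.5
finger_force: 59.0
tcp [ 545.6 -153.1  306.4] shift units(tool) [ 2.87 -1.32 -0.09] max 2.87
 turn units [ 0.03 -0.01 -0.01]
 in target frame [ 2.87 -1.32 -0.09] [ 0.07  0.25  0.19  1.7  -0.05  1.19 -0.11]
2229 155.63083363173632 ((540.173095703125, -29.201108932495117), 42.09408950805664) [540.03458216 -28.91321941 153.99193075]
inside z [62.69125205 64.09246822 65.38207107]
[33.25328345 38.2986708  43.49875063] [238 230 232 246 271 289 277 266]
```

View pics/w4.png

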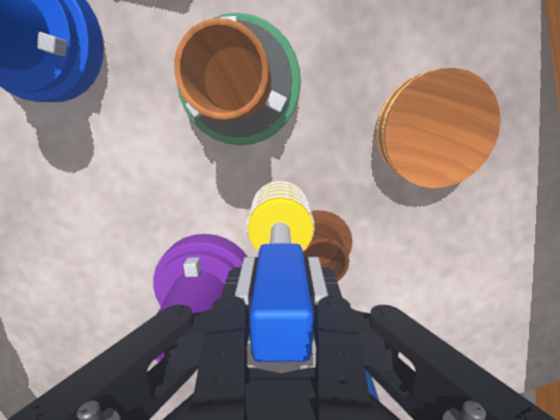

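The picture shows the green spindle's cup at (222,67), and the brush hanging straight with its head at (281,215). I'll check the head's offset from the TCP.

```bash
python3 - <<'E'
from h import *
import pickle
p,i,d=pickle.load(open("w4.pkl","rb"));h=cv2.cvtColor(i,cv2.COLOR_BGR2HSV);y,x=np.nonzero(cv2.inRange(h,(24,150,120),(33,255,255)));q=pts(p,np.c_[x,y],d);z=np.median(q[:,2]);q=q[abs(q[:,2]-z)<4]
print(len(q),z,cv2.minEnclosingCircle(q[:,:2].astype(np.float32)))
E
python3 -m pendant '[[1,0.4,-0.18,0,0,0,0],[1,0.8,-0.38,-0.05,0,0,0],[1,0.8,-0.38,0,0,0,0],[1,0.6,-0.28,0,0,0,0],[1,0.25,-0.11,0,0,0,0],[1,0,0,0,0,0,0],[1,0,0,0,0,0,0],[1,0,0,0,0,0,0]]'
python3 pb.py 539.5 -28.5 188 -0.377
```

```text
2107 246.00383470148938 ((545.9857177734375, -154.8022918701172), 23.329092025756836)
t: 18.85
tcp_pos: [538.8, -31.4, 308.6]
orientation: [2.601, 1.755, 0.004]
force: [0.2, -0.8, -1.1]
opening: 22.8
finger_force: 58.9
tcp [538.8 -31.4 308.6] shift units(tool) [ 0.07 -0.02  3.01] max 3.01
 turn units [ 0.04  0.   -0.05]
 in target frame [ 0.07 -0.01  3.01] [-0.09  0.2   0.11  1.75 -0.02  1.19 -0.35]
```

```bash
python3 -m pendant '[[1,0.07,-0.02,0.3,0.04,0,0],[1,0,0,0.4,0,0,0],[1,0,0,0.4,0,0,0],[1,0,0,0.4,0,0,0],[1,0,0,0,0,0,0],[1,0,0,0,0,0,0]]'
python3 pb.py 539.5 -28.5 189 -0.377
```

```text
t: 19.35
tcp_pos: [538.2, -26.6, 247.4]
orientation: [-2.601, -1.758, 0.003]
force: [-0.2, -0.0, 0.0]
opening: 23.1
finger_force: 58.8
tcp [538.2 -26.6 247.4] shift units(tool) [-0.03  0.05  1.46] max 1.46
 turn units [-0.03  0.   -0.04]
 in target frame [-0.03  0.05  1.46] [-0.09  0.26  0.11  1.83 -0.03  1.06 -0.35]
```

```bash
python3 -m pendant '[[1,-0.03,0.04,0.3,0,0,0],[1,0,0,0.3,0,0,0],[1,0,0,0.3,0,0,0],[1,0,0,0.3,0,0,0],[1,0,0,0.2,0,0,0],[1,0,0,0,0,0,0],[1,0,0,0,0,0,0]]'
python3 pb.py 539.5 -28.5 186 -0.377
```

```text
t: 19.93
tcp_pos: [540.2, -27.2, 192.7]
orientation: [-2.6, -1.761, -0.001]
force: [0.7, -0.5, -2.0]
opening: 23.2
finger_force: 59.1
tcp [540.2 -27.2 192.7] shift units(tool) [-0.04 -0.    0.17] max 0.17
 turn units [-0.   -0.01 -0.03]
 in target frame [-0.04 -0.    0.17] [-0.08  0.32  0.1   1.88 -0.04  0.95 -0.34]
```

```bash
python3 -m pendant '[[1,-0.03,0,0.1,0,0,0],[1,0,0,0.05,0,0,0],[1,0,0,0,0,0,0],[1,0,0,0,0,0,0]]'
python3 -m pendant '[[1,0,0,-0.3,0,0,0],[1,0,0,-0.4,0,0,0],[1,0,0,-0.4,0,0,0],[1,0,0,-0.3,0,0,0],[1,0,0,0,0,0,0],[1,0,0,0,0,0,0],[1,0,0,0,0,0,0]]'
python3 pb.py 539.5 -28.5 188 -0.377
```

```text
t: 20.27
tcp_pos: [539.7, -28.1, 186.9]
orientation: [-2.6, -1.762, -0.002]
force: [0.7, -0.7, 0.2]
opening: 23.4
finger_force: 59.1
t: 20.85
tcp_pos: [539.2, -28.1, 242.1]
orientation: [-2.599, -1.761, -0.0]
force: [-0.0, 0.6, -1.0]
opening: 23.4
finger_force: 59.1
tcp [539.2 -28.1 242.1] shift units(tool) [-0.01  0.01  1.35] max 1.35
 turn units [-0.01 -0.01 -0.02]
 in target frame [-0.01  0.01  1.35] [-0.09  0.26  0.11  1.83 -0.03  1.05 -0.35]
```

Drawn up to about 58 mm above the floor. Now down again, then out.

```bash
python3 -m pendant '[[1,0,0,0.3,0,0,0],[1,0,0,0.3,0,0,0],[1,0,0,0.3,0,0,0],[1,0,0,0.3,0,0,0],[1,0,0,0.15,0,0,0],[1,0,0,0,0,0,0],[1,0,0,0,0,0,0],[1,0,0,0,0,0,0]]'
python3 -m pendant '[[1,0,0,-0.3,0,0,0],[1,0,0,-0.5,0,0,0],[1,0,0,-0.5,0,0,0],[1,0,0,-0.5,0,0,0],[1,0,0,-0.5,0,0,0],[1,0,0,-0.5,0,0,0],[1,0,0,-0.3,0,0,0],[1,0,0,0,0,0,0]]'
python3 pb.py 556 -286.5 312 -0.377
```

```text
t: 21.52
tcp_pos: [539.9, -28.1, 189.0]
orientation: [-2.6, -1.762, -0.002]
force: [0.1, -0.1, -0.7]
opening: 23.5
finger_force: 59.1
t: 22.18
tcp_pos: [541.8, -28.4, 316.9]
orientation: [2.599, 1.761, 0.011]
force: [0.7, -0.2, -1.8]
opening: 23.6
finger_force: 59.1
tcp [541.8 -28.4 316.9] shift units(tool) [-5.86  2.72  0.11] max 5.86
 turn units [ 0.05 -0.04 -0.02]
 in target frame [-5.87  2.71  0.12] [-0.09  0.2   0.11  1.74 -0.03  1.2  -0.35]
```

```bash
python3 -m pendant '[[1,-0.4,0.18,0,0,0,0],[1,-0.8,0.37,0,0,0,0],[1,-0.8,0.37,0,0,0,0],[1,-0.8,0.37,0,0,0,0],[1,-0.8,0.37,0,0,0,0],[1,-0.8,0.37,0,0,0,0],[1,-0.8,0.37,0,0,0,0],[1,-0.5,0.23,0,0,0,0],[1,-0.16,0.08,0,0,0,0],[1,0,0,0,0,0,0]]'
python3 -m pendant '[[1,0,0,0,0,0,0],[1,0,0,0,0,0,0]]'
python3 pb.py 556 -286.5 220 -0.377
```

```text
t: 23.02
tcp_pos: [552.3, -288.9, 311.4]
orientation: [-2.604, -1.756, 0.001]
force: [-0.4, -0.1, -1.1]
opening: 23.4
finger_force: 58.9
t: 23.18
tcp_pos: [553.9, -283.7, 311.9]
orientation: [-2.596, -1.764, -0.003]
force: [-0.5, 0.1, -0.2]
opening: 23.3
finger_force: 58.9
tcp [ 553.9 -283.7  311.9] shift units(tool) [-0.05  0.08  2.3 ] max 2.3
 turn units [-0.01 -0.02 -0.  ]
 in target frame [-0.04  0.07  2.3 ] [ 0.24  0.36  0.25  1.55 -0.1   1.25  0.13]
```

```bash
python3 -m pendant '[[1,-0.04,0.06,0.4,0,0,0],[1,0,0,0.5,0,0,0],[1,0,0,0.5,0,0,0],[1,0,0,0.5,0,0,0],[1,0,0,0.4,0,0,0],[1,0,0,0,0,0,0],[1,0,0,0,0,0,0],[1,0,0,0,0,0,0]]'
python3 pb.py 556 -286.5 137 -0.377
```

```text
t: 23.85
tcp_pos: [556.1, -287.5, 221.6]
orientation: [2.599, 1.764, 0.003]
force: [-0.3, -0.1, 0.6]
opening: 23.1
finger_force: 58.8
tcp [ 556.1 -287.5  221.6] shift units(tool) [ 0.02 -0.01  2.12] max 2.12
 turn units [ 0.01 -0.01 -0.01]
 in target frame [ 0.02 -0.01  2.12] [ 0.26  0.44  0.24  1.64 -0.12  1.07  0.15]
```

```bash
python3 -m pendant '[[1,0.02,-0.01,0.3,0,0,0],[1,0,0,0.4,0,0,0],[1,0,0,0.4,0,0,0],[1,0,0,0.4,0,0,0],[1,0,0,0.3,0,0,0],[1,0,0,0.2,0,0,0],[1,0,0,0.1,0,0,0],[1,0,0,0,0,0,0],[1,0,0,0,0,0,0]]'
python3 pb.py 556 -286.5 135.5 -0.377
```

```text
t: 24.6
tcp_pos: [555.5, -287.7, 136.9]
orientation: [-2.601, -1.762, -0.002]
force: [-0.2, 0.4, -1.3]
opening: 23.4
finger_force: 58.9
tcp [ 555.5 -287.7  136.9] shift units(tool) [0.03 0.   0.03] max 0.03
 turn units [ 0.01 -0.01 -0.02]
 in target frame [0.03 0.   0.03] [ 0.27  0.53  0.22  1.71 -0.14  0.91  0.17]
```

```bash
python3 -m pendant '[[1,0,0,0.03,0,0,0],[1,0,0,0,0,0,0],[-1,0,0,0,0,0,0],[-1,0,0,0,0,0,0],[-1,0,0,0,0,0,0],[-1,0,0,0,0,0,0],[-1,0,0,0,0,0,0],[-1,0,0,0,0,0,0]]'
python3 -m pendant '[[-1,0,0,-0.4,0,0,0],[-1,0,0,-0.6,0,0,0],[-1,0,0,-0.8,0,0,0],[-1,0,0,-0.8,0,0,0],[-1,0,0,-0.8,0,0,0],[-1,0,0,-0.8,0,0,0],[-1,0,0,-0.4,0,0,0],[-1,0,0,0,0,0,0],[-1,0,0,0,0,0,0],[-1,0,0,0,0,0,0]]'
python3 - <<'E'
from h import *
p=camera_params("wrist");i,d=get_image("wrist");q=camera_params("side");si,_=get_image("side")
h=cv2.cvtColor(i,cv2.COLOR_BGR2HSV);y,x=np.nonzero(cv2.inRange(h,(24,150,120),(33,255,255)));c=pts(p,np.c_[x,y],d);c=c[abs(c[:,2]-74)<6];print("head",np.median(c[:,2]),cv2.minEnclosingCircle(c[:,:2].astype(np.float32)))
b=cv2.inRange(h,(100,130,60),(128,255,255));y,x=np.nonzero(b);u=np.c_[x,y];c=pts(p,u,d);c=c[(np.hypot(c[:,0]-555,c[:,1]+286)<35)&(c[:,2]>178)];print("handle top",np.median(c,0))
cv2.imwrite("pics/end.png",np.hstack([cv2.resize(si,(400,300)),cv2.resize(i,(400,300))]))
E
```

```text
t: 25.27
tcp_pos: [555.0, -287.3, 135.2]
orientation: [-2.6, -1.762, -0.002]
force: [0.2, 0.3, -0.2]
opening: 85.6
finger_force: 0.0
t: 26.1
tcp_pos: [554.4, -287.2, 318.0]
orientation: [-2.598, -1.761, -0.0]
force: [0.6, 0.1, -1.5]
opening: 85.1
finger_force: 0.0
head 75.04301501029352 ((555.3208618164062, -288.998291015625), 22.826108932495117)
handle top [ 555.61257202 -287.92839017  184.88387873]
```

View pics/end.png

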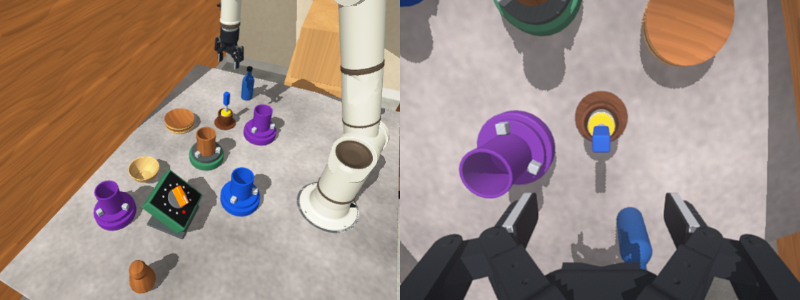

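The brush stands upright in its pot (600,115 on the right), the dial points at the red dot (183,211 on the left), and the bystanders are untouched.

```bash
python3 -c "from cell import job_done;print(job_done())"
```

```text
the job is handed in; nothing more can be done
None
```

I turned the dial to its off stop, brushed the cup (down, up about 58 mm, down again), put the brush back head down in its pot and handed the job in; my measurements and the final pictures looked right, but the hand-in gave no verdict.

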